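# Swing out the folded leg of the vee stand

### The arm

A 7-joint arm with a two-finger parallel gripper is mounted at the origin on a cart in front of the work surface, level with it; the furniture and walls round the work are solid. World frame = base frame: x ahead of the robot, y to its left, z up, the work surface at z = 0. Lengths are in m, angles in rad, forces in N, time in s.
With the tool pointing down it reaches from about 0.4 to 0.85 m from the base axis. Payload 10.4 kg.
Tool frame: the origin (TCP) lies on the centre line of the jaws, within the pads' length; the fingertips stand 22 mm ahead of it and the grasp point (between the pads) lies 3 mm ahead of it; z points along the fingers, y is the direction in which the jaws open and shut (so a half turn about z gives the same grasp; the last joint's range is limited). The gripper opens to 85 mm and grips with 20 to 120 N. Pads are 22 mm wide; open, the fingers measure 114 mm over their backs; the gripper's body (76 mm by 85 mm) begins 54 mm behind the grasp point. The pads swing forward as they close: fully open they stand 13 mm farther back than shut.
Start: joints at [1.28, 0.332, -0.065, 1.46, 0.022, 1.35, -0.088], TCP at [0.165, -0.603, 0.218] pointing down, gripper open.
Joint ranges: [-2.6, 2.6], [-0.5, 2.12], [-1.47, 1.34], [0.16, 2.42], [-1.27, 4.41], [0.06, 2.06], [-2.6, 2.6]. Speed limits (rad/s): [2.22, 2.22, 2.79, 2.79, 3.14, 3.14, 3.14].

### API

Orientations are given as a unit quaternion [x, y, z, w].
In Python, from workcell import manip gives the robot as it stands. The module is installed in compiled form; this text tells all that it offers.
- The arm moves only by the shell command python3 -m crank 'ROWS' [FORCE]. ROWS is JSON, a list of rows, each a list of 3 entries, a list of its own where there are three numbers: the opening, from -1 (shut) to 1 (fully open), then the shift along the tool's x, y, z normalised to -1 to 1, where 1 is 80 mm, then the turn, a rotation vector about the tool's x, y, z normalised to -1 to 1, where 1 is pi/4 rad. In form: [[jaw, [tx, ty, tz], [ax, ay, az]], ...]. A call has exactly 5 rows; each row shifts and turns the commanded pose from where the row before left it, along the tool's axes as they then stand; what a row does not reach is not made up. A row lasts 1/10 s, in which the tool goes at most 50 mm and 8.59 degrees, less where a joint would pass 70% of its speed; a pose out of reach is approached as far as the arm can. A call with a number of a shift or a turn outside -1 to 1 is refused whole. A call with a gripper value outside its range is refused whole. The fingers move at their own pace and stop on an object; FORCE is the grip in N (left out, the last holds). Time passes only in rows, so rows that do not move let the fingers close, or fill a call up. It gives the time, the measured TCP pose, the force and the opening at its end, in the units of the state.
- manip.get_obs(): the state, without advancing time (a new reading comes with each control period).
- manip.camera(name): name is "scene" or "top" or "wrist"; returns the picture (400x640x3 uint8, blue, green, red); there is no depth.
- manip.camera_info(name): a dict with "K" (3x3 intrinsics, pixels), "camera_from_world" (4x4, takes a point from world to camera coordinates); the wrist camera has in their place "mount" (4x4, takes a point from camera to tool coordinates, whose origin is the TCP and whose axes are the flange's). Camera axes: x right, y down, z forward; pixel columns grow to the right and rows downward; lengths in m; the calibration is good to about 2 mm. A picture is of the moment at which its call begins: read the wrist's pose just before it. camera_info takes no time and is no camera call.
- manip.hand_in(): hands the job in, once; it reports no verdict.
The state is a dict: "clock": time; "joint_pos": joint angles; "joint_velocities": joint speeds; "tau": joint torques, N m; "position": TCP position; "ee_rot": TCP orientation; "ft_force": force on the tool from outside, world axes, zero at the start; "torque": the same for the moment, N m; "grip_width": opening from 0.0 (shut) to 1.0 (fully open).
Only numpy, scipy, OpenCV 4.12 (cv2) and the standard library are available. Lean on these libraries where they do the work, as an engineer would, in place of code of your own. Each camera call takes 0.05 s, during which the arm holds its last target.

### The job

Two of the three legs of the small vee-topped work stand are already out; the third, with the yellow peg, is still folded in. Swing that leg out, clockwise seen from above, past its click until it is seated fully home in its end detent, then let go of it. Leave the red oil can nearby standing where it is.

Things in the scene. Friction and masses are not known exactly. Their poses are not given: they have to be found in the camera images.
- leg (a joint): Upright hinge of the leg with the yellow peg, rad: 0 folded in, 1.40 out at its end stop, growing clockwise seen from above; starts at 0 to 0.30. Lightly stiff, stays where left (about 0.6 N at the peg moves it). From about 0.9 a sprung ball resists (up to 4 N at the peg); past 1.19 it drives the leg to 1.40 and holds it; let go short of that, the leg springs back to 0.9.
- leg_hinge (a point): On the moving leg's hinge axis, 30 mm above the bench; x points along the leg to its foot, z up. It is 38 mm from the centre of the heavy stand, which does not shift: round grey hub 96 mm across, 43 mm high, dark vee head in the middle up to 97 mm high, three flat steel legs; the two with black pegs are fixed, out. Fully out, the leg points straight away from the hub's centre.
- leg_peg (a point): Centre of the top of the yellow peg on the moving leg: upright, round, 14 mm thick, top 72 mm above the bench, free down to a collar 33 mm above the bench; 75 mm from the hinge axis. The leg is a flat bar 20 mm wide, top 30 mm above the bench, ending 105 mm from the hinge axis. Axes as leg_hinge.
- oil_can: Red oil can with a thin slanting spout, 65 x 86 x 174 mm, standing loose on the bench to the right of the stand; origin at the centre of its underside, z up.

How it is judged:
By the outcome, as a careful person would: the job done as asked, in the order asked, and still so for the second after the job is handed in, with the robot touching nothing.
It also fails if it takes over 32 s, if anything falls off the work surface, if the arm or the gripper's body presses on something with over 40 N, if the wrist force passes 120 N, or if a joint passes its speed limit or range.

## Working session

There is one attempt and no reset: what is moved stays moved. The work goes in short steps, Python scripts to look and compute and a shell command to move; the robot and the scene stay as the last step left them, time stands still between calls to the robot, and variables do not carry over. Pictures are saved under pics/ and viewed, and the job is handed in when it is done.

```bash
mkdir -p pics
python3 - <<'E'
from workcell import manip
import cv2
o=manip.get_obs();print(o)
for n in("scene","top"):
    cv2.imwrite(f"pics/{n}0.png",manip.camera(n));i=manip.camera_info(n);print(n,i)
print(manip.camera_info("wrist"))
E
```

```text
{'clock': 0.0, 'joint_pos': array([ 1.28042586,  0.33283694, -0.06469596,  1.46095412,  0.02159893,
        1.34991644, -0.08852578]), 'joint_velocities': array([-1.77571132e-03, -1.05238448e-03, -1.61636261e-03,  5.07203569e-04,
       -1.79120011e-04,  8.61253109e-05, -1.35140258e-03]), 'tau': array([-6.85559939e-06, -6.25445580e+01,  4.96834936e-02, -3.91586959e+01,
        1.63128320e-02,  1.01835129e-02, -1.44439298e-06]), 'position': array([ 0.16524741, -0.60233814,  0.21683164]), 'ee_rot': array([ 9.91051074e-01,  1.33481326e-01, -1.28482186e-04, -6.97974221e-04]), 'ft_force': array([ 0.44826001, -0.38132476,  0.36688288]), 'torque': array([0.0388476 , 0.00406174, 0.00745643]), 'grip_width': 0.9961266999835265}
scene {'K': array([[510.81030395,   0.        , 317.2316363 ],
       [  0.        , 510.81030395, 197.6161881 ],
       [  0.        ,   0.        ,   1.        ]]), 'camera_from_world': array([[-0.58903602, -0.80793369,  0.0167248 ,  0.2882479 ],
       [-0.49807855,  0.3466783 , -0.79481565,  0.35151227],
       [ 0.63636021, -0.47650531, -0.60662045,  0.71980432],
 
[... 305 characters left out ...]
 ],
       [-0.99398987, -0.0242633 , -0.10674937,  0.57977845],
       [ 0.1075675 , -0.03537017, -0.99356841,  0.9352304 ],
       [ 0.        ,  0.        ,  0.        ,  1.        ]])}
{'K': array([[313.21567232,   0.        , 319.78467758],
       [  0.        , 313.21567232, 198.04807563],
       [  0.        ,   0.        ,   1.        ]]), 'mount': array([[ 7.43820616e-04, -9.60512589e-01, -2.78235536e-01,
         7.12600514e-02],
       [ 9.99999721e-01,  7.33720401e-04,  1.40430399e-04,
         4.44171813e-04],
       [ 6.92619232e-05, -2.78235563e-01,  9.60512867e-01,
        -1.55450088e-01],
       [ 0.00000000e+00,  0.00000000e+00,  0.00000000e+00,
         1.00000000e+00]])}
```

View pics/scene0.png

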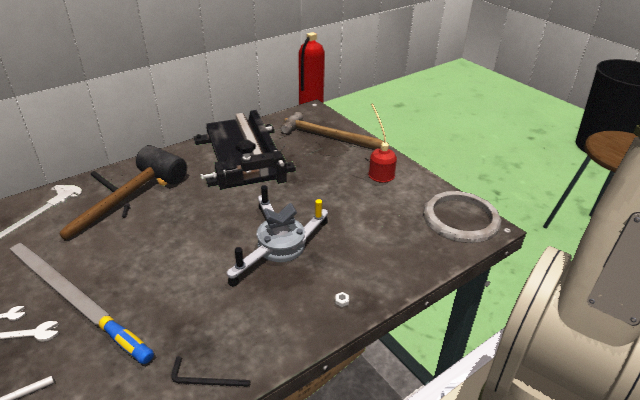

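View pics/top0.png

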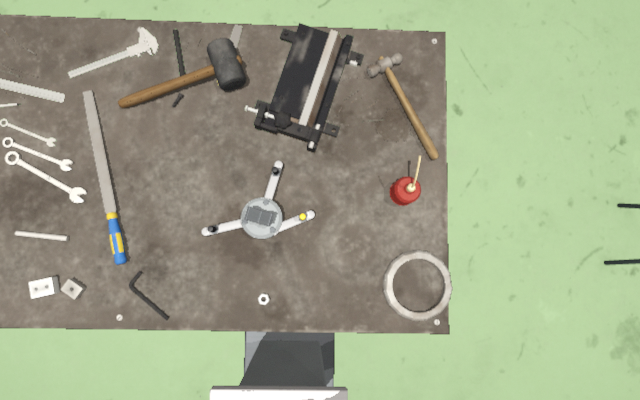

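Run:
```python
import cv2
a=cv2.imread("pics/top0.png")[140:260,180:340];cv2.imwrite("pics/topc.png",cv2.resize(a,None,fx=5,fy=5,interpolation=cv2.INTER_CUBIC))
a=cv2.imread("pics/scene0.png")[160:300,210:370];cv2.imwrite("pics/scenec.png",cv2.resize(a,None,fx=4,fy=4,interpolation=cv2.INTER_CUBIC))
```

```text
(no output)
```

View pics/topc.png

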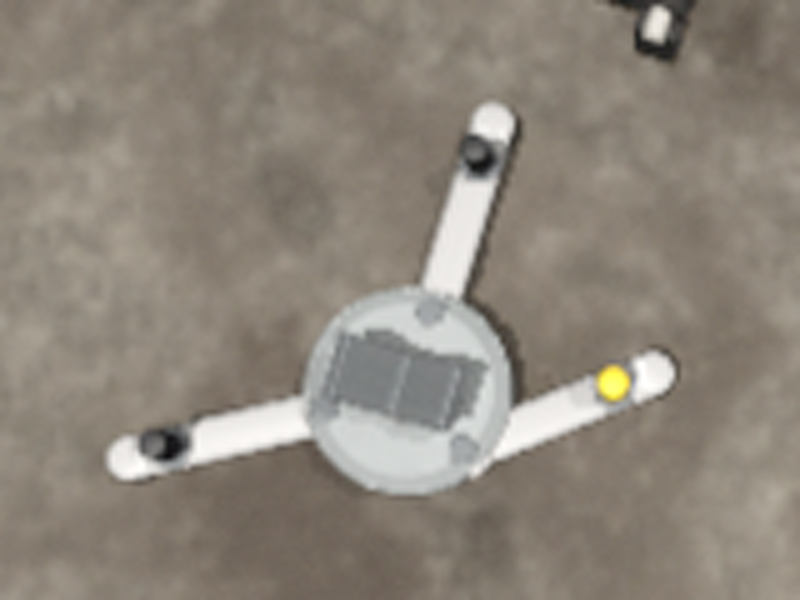

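View pics/scenec.png

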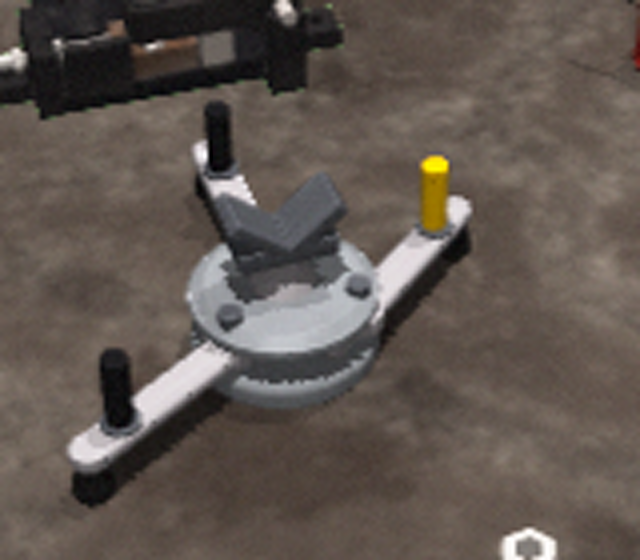

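```bash
cat > h.py <<'E'
from workcell import manip
import numpy as np,cv2
def w(name,u,v,z):
    i=manip.camera_info(name);T=np.linalg.inv(i["camera_from_world"]);d=T[:3,:3]@np.linalg.inv(i["K"])@[u,v,1];c=T[:3,3]
    return c+d*(z-c[2])/d[2]
E
python3 - <<'E'
from h import *
c=lambda u,v:(180+(u+.5)/5-.5,140+(v+.5)/5-.5)
s=lambda u,v:(210+(u+.5)/4-.5,160+(v+.5)/4-.5)
hub=w("top",*c(409,391),.043);h=w("top",*c(463,444),.045);b2=w("top",*c(431,312),.045);b3=w("top",*c(322,404),.045);p=w("top",*c(613,382),.072)
p2=w("scene",*s(434,163),.072);h2=w("scene",*s(358,285),.045)
foot=w("top",*c(655,371),.03)
for n in"hub h b2 b3 p p2 h2 foot".split():print(n,eval(n).round(4))
print(np.linalg.norm((h-hub)[:2]),np.linalg.norm((p-h)[:2]),np.linalg.norm((p2-h2)[:2]))
a=lambda d:np.degrees(np.arctan2(d[1],d[0]))
print("out dir",a(h-hub),"leg",a(p-h),a(p2-h2),a(foot-h))
can=w("top",406,190,.0);print(can)
E
```

```text
hub [0.5433 0.0499 0.043 ]
h [0.5194 0.0242 0.045 ]
b2 [0.5799 0.0409 0.045 ]
b3 [0.5363 0.0892 0.045 ]
p [ 0.5474 -0.044   0.072 ]
p2 [ 0.5488 -0.0441  0.072 ]
h2 [0.5185 0.024  0.045 ]
foot [ 0.5562 -0.0633  0.03  ]
0.03513036255980947 0.07377187287343327 0.07457939000625559
out dir -132.91012579987378 leg -67.64466499805992 -66.03318920917614 -67.14756841491074
[ 0.62279181 -0.29659449  0.        ]
```

```bash
python3 -m crank '[[-1,[0.4,-0.32,0],[0,0,0]],[-1,[0.4,-0.32,0],[0,0,0]],[-1,[0.4,-0.32,0],[0,0,0]],[-1,[0.4,-0.32,0],[0,0,0]],[-1,[0.4,-0.32,0],[0,0,0]]]' 40
```

```text
clock: 0.6
position: [0.2865, -0.4354, 0.2174]
ee_rot: [0.991, 0.133, -0.0, -0.0]
ft_force: [0.7, -0.2, -0.2]
grip_width: 0.146
```

```bash
python3 -m crank '[[-1,[0.4,-0.32,0],[0,0,0]],[-1,[0.4,-0.32,0],[0,0,0]],[-1,[0.4,-0.32,0],[0,0,0]],[-1,[0.4,-0.32,0],[0,0,0]],[-1,[0.4,-0.32,0],[0,0,0]]]'
python3 -m crank '[[-1,[0.4,-0.32,0],[0,0,-0.04]],[-1,[0.4,-0.32,0],[0,0,-0.04]],[-1,[0.4,-0.32,0],[0,0,-0.04]],[-1,[0.4,-0.32,0],[0,0,-0.04]],[-1,[0,0,0],[0,0,-0.02]]]'
python3 - <<'E'
from h import *
o=manip.get_obs();print(o["position"],o["ee_rot"])
for n in("wrist","scene","top"): cv2.imwrite(f"pics/{n}1.png",manip.camera(n))
E
```

```text
clock: 1.1
position: [0.4068, -0.2696, 0.2175]
ee_rot: [0.991, 0.133, -0.0, 0.0]
ft_force: [0.4, -0.6, 0.6]
grip_width: -0.002
clock: 1.6
position: [0.4982, -0.1282, 0.2176]
ee_rot: [0.978, 0.208, 0.001, -0.001]
ft_force: [-0.3, -0.6, -0.5]
grip_width: 0.002
[ 0.49822226 -0.1282103   0.21755862] [ 9.78175394e-01  2.07777380e-01  6.37874868e-04 -1.02554155e-03]
```

View pics/wrist1.png

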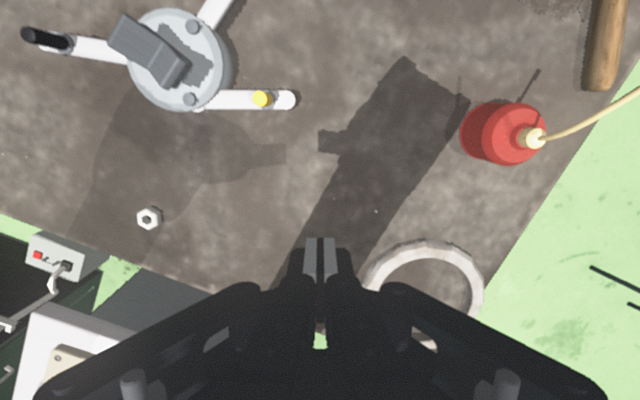

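```bash
cat >> h.py <<'E'
from scipy.spatial.transform import Rotation as R
def ww(u,v,z,pos,q):
    i=manip.camera_info("wrist");T=np.eye(4);T[:3,:3]=R.from_quat(q).as_matrix();T[:3,3]=pos;T=T@i["mount"]
    d=T[:3,:3]@np.linalg.inv(i["K"])@[u,v,1];c=T[:3,3];return c+d*(z-c[2])/d[2]
E
python3 - <<'E'
from h import *
o=manip.get_obs();f=lambda u,v,z:ww(u,v,z,o["position"],o["ee_rot"])
p=f(261,98,.072);h=f(190,99,.045);b2=f(193,26,.045);t=f(288,99,.03)
print(p,h,b2,t);d=p-h;print(np.linalg.norm(d[:2]),np.degrees(np.arctan2(d[1],d[0])))
print(R.from_quat(o["ee_rot"]).as_matrix().round(3))
tgt=np.array([.582,-.028,.07]);print(R.from_quat(o["ee_rot"]).inv().apply(tgt-o["position"])/.08)
E
```

```text
[ 0.54732307 -0.05437677  0.072     ] [0.51696746 0.01499272 0.045     ] [0.58110027 0.03150444 0.045     ] [ 0.5556307  -0.07323008  0.03      ]
0.07572046626328928 -66.36614391516922
[[ 0.918  0.397 -0.001]
 [ 0.397 -0.918 -0.   ]
 [-0.001 -0.    -1.   ]]
[ 1.52058171 -0.79617297  1.83954939]
```

Run:
```python
from h import *
o=manip.get_obs();print(o["clock"],o["position"],o["ee_rot"],o["joint_velocities"].round(3))
cv2.imwrite("pics/wrist2.png",manip.camera("wrist"))
a=cv2.imread("pics/wrist2.png");b=cv2.imread("pics/wrist1.png");
for im in(a,b):
    hsv=cv2.cvtColor(im,cv2.COLOR_BGR2HSV);m=cv2.inRange(hsv,(22,150,150),(35,255,255));ys,xs=np.nonzero(m);print(xs.mean(),ys.mean(),xs.min(),xs.max(),ys.min(),ys.max(),len(xs))
    print(ww(xs.mean(),ys.mean(),.07,o["position"],o["ee_rot"]))
```

```text
1.75 [ 0.49579166 -0.13476283  0.21724753] [ 9.79200380e-01  2.02895197e-01 -3.94892746e-04 -1.42571386e-06] [ 0.018 -0.006  0.02   0.004  0.001 -0.    -0.004]
258.0 93.1 256 259 88 99 10
[ 0.55015151 -0.05000398  0.07      ]
265.7142857142857 98.42857142857143 265 266 94 104 7
[ 0.54860495 -0.05814142  0.07      ]
```

View pics/top1.png

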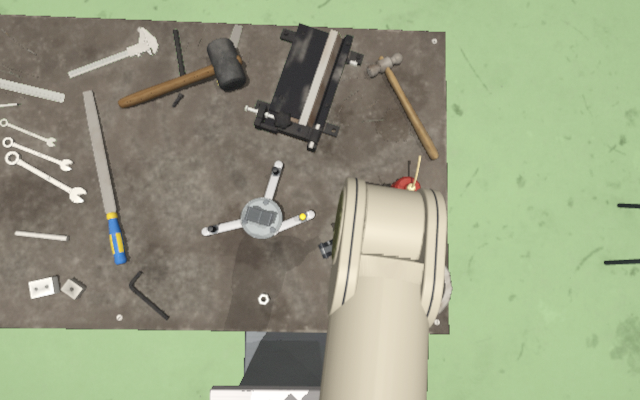

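View pics/scene1.png

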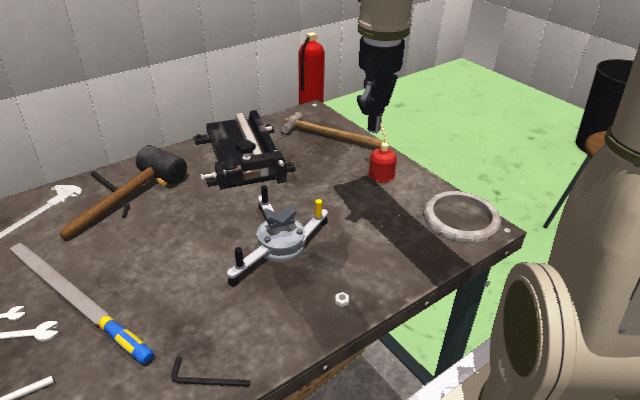

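```bash
python3 -m crank '[[-1,[0.38,-0.2,0.1],[0,0,0]],[-1,[0.38,-0.2,0.1],[0,0,0]],[-1,[0.38,-0.2,0.2],[0,0,0]],[-1,[0.38,-0.2,0.2],[0,0,0]],[-1,[0,0,0.2],[0,0,0]]]'
python3 -m crank '[[-1,[0,0,0],[0,0,0]],[-1,[0,0,0],[0,0,0]],[-1,[0,0,0],[0,0,0]],[-1,[0,0,0],[0,0,0]],[-1,[0,0,0],[0,0,0]]]'
python3 - <<'E'
from h import *
o=manip.get_obs();print(o["position"],o["ee_rot"],o["joint_velocities"].round(3))
for n in("wrist","scene"): cv2.imwrite(f"pics/{n}3.png",manip.camera(n))
E
```

```text
clock: 2.3
position: [0.5836, -0.0238, 0.1527]
ee_rot: [0.979, 0.205, 0.0, -0.001]
ft_force: [0.4, 0.8, 0.2]
grip_width: -0.001
clock: 2.8
position: [0.5824, -0.0279, 0.1544]
ee_rot: [0.979, 0.203, 0.001, 0.0]
ft_force: [0.8, -0.1, 0.1]
grip_width: 0.003
[ 0.58244831 -0.02789102  0.15438901] [9.79252578e-01 2.02642439e-01 5.06230458e-04 4.16485463e-04] [-0.003  0.005 -0.002 -0.     0.001 -0.001  0.001]
```

View pics/wrist3.png

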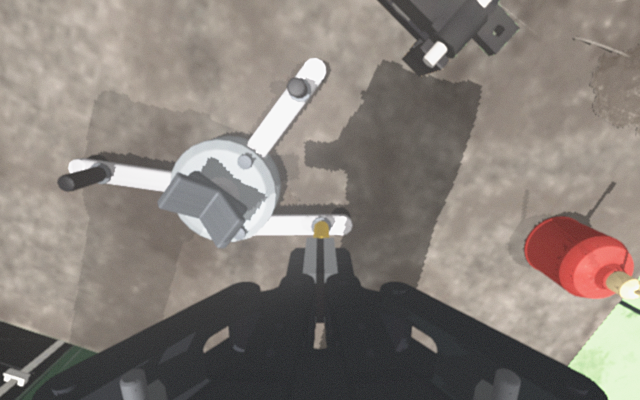

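View pics/scene3.png

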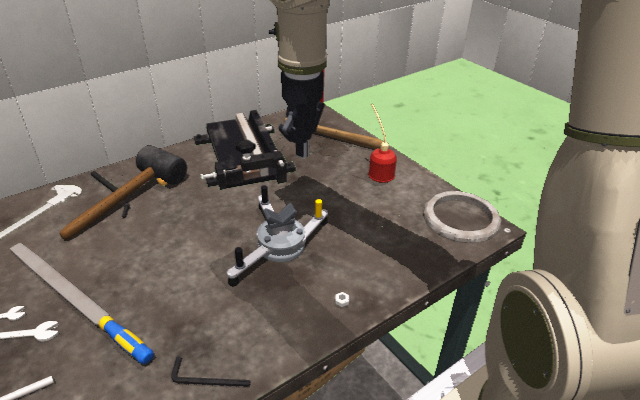

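Run:
```python
from h import *
o=manip.get_obs();f=lambda u,v,z:ww(u,v,z,o["position"],o["ee_rot"])
print(f(321,231,.072),f(320,220,.033),f(245,160,.045),f(228,236,.045))
```

```text
[ 0.55961546 -0.03911365  0.072     ] [ 0.55492455 -0.04031858  0.033     ] [0.58327266 0.04144628 0.045     ] [0.51140402 0.03216963 0.045     ]
```

Run:
```python
import cv2
a=cv2.imread("pics/wrist3.png")[180:280,230:370];cv2.imwrite("pics/w3c.png",cv2.resize(a,None,fx=5,fy=5,interpolation=cv2.INTER_CUBIC))
```

```text
(no output)
```

View pics/w3c.png

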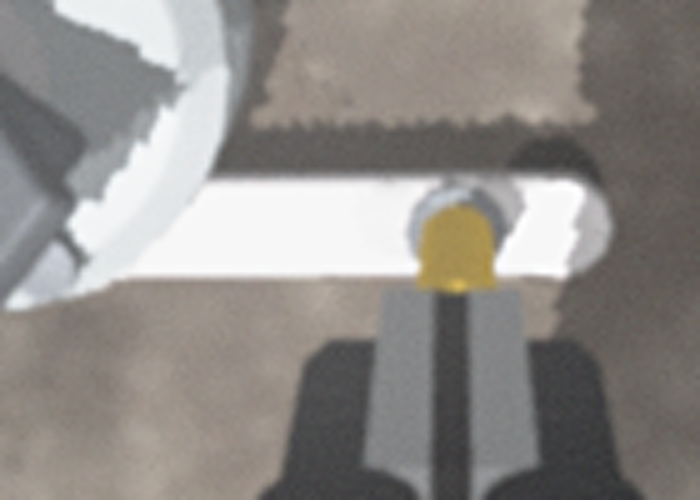

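Run:
```python
from h import *
o=manip.get_obs();f=lambda u,v,z:ww(u,v,z,o["position"],o["ee_rot"])
P=f(321.2,225,.031);print(P, f(270,225.4,.03), f(341,225.4,.03))
for n in ("x",):
  Rm=R.from_quat(o["ee_rot"]).as_matrix();print(Rm.T@(P-o["position"]), Rm.T@(np.array([.548,-.044,.03])-o["position"]))
```

```text
[ 0.55007995 -0.04366693  0.031     ] [0.52994204 0.00077977 0.03      ] [ 0.55686494 -0.06130276  0.03      ]
[-0.03611698  0.00192877  0.12305002] [-0.03815848  0.0014072   0.12404871]
```

```bash
python3 -m crank '[[-1,[0,0.02,0.22],[0,0,0]],[-1,[0,0,0.22],[0,0,0]],[-1,[0,0,0.22],[0,0,0]],[-1,[0,0,0.22],[0,0,0]],[-1,[0,0,0.2],[0,0,0]]]'
python3 -m crank '[[-1,[-0.05,0,0],[0,0,0]],[-1,[-0.05,0,0],[0,0,0]],[-1,[-0.05,0,0],[0,0,0]],[-1,[-0.05,0,0],[0,0,0]],[-1,[0,0,0],[0,0,0]]]'
python3 - <<'E'
from h import *
for n in("wrist","scene"): cv2.imwrite(f"pics/{n}4.png",manip.camera(n))
a=cv2.imread("pics/scene4.png")[130:300,200:400];cv2.imwrite("pics/s4c.png",cv2.resize(a,None,fx=3,fy=3))
E
```

```text
clock: 3.4
position: [0.5828, -0.0288, 0.0664]
ee_rot: [0.979, 0.203, -0.0, 0.0]
ft_force: [-0.3, -0.5, 0.0]
grip_width: 0.003
clock: 3.9
position: [0.5681, -0.0355, 0.0679]
ee_rot: [0.979, 0.203, 0.0, 0.0]
ft_force: [0.1, -0.9, -0.5]
grip_width: -0.0
```

View pics/wrist4.png

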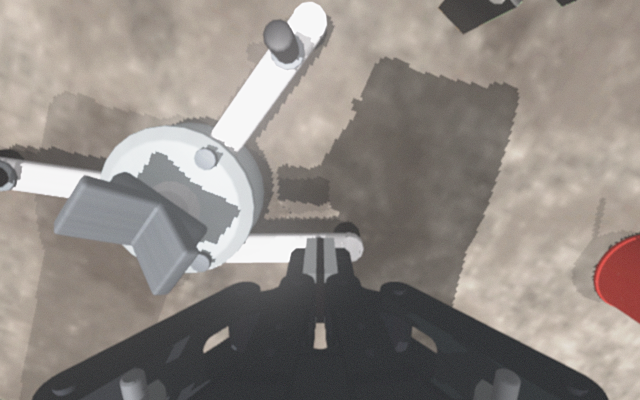

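View pics/s4c.png

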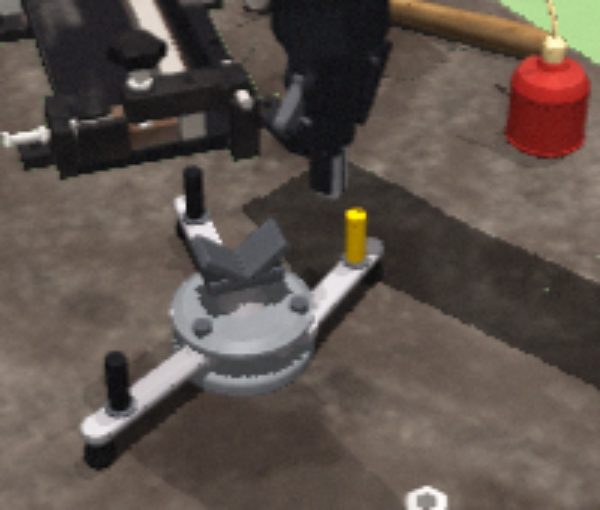

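```bash
python3 -m crank '[[-1,[-0.04,0,0],[0,0,0]],[-1,[-0.066,0.013,0],[0,0,0.089]],[-1,[-0.066,0.013,0],[0,0,0.089]],[-1,[-0.066,0.013,0],[0,0,0.089]],[-1,[-0.066,0.013,0],[0,0,0.089]]]'
python3 - <<'E'
from h import *
for n in("wrist","scene"): cv2.imwrite(f"pics/{n}5.png",manip.camera(n))
a=cv2.imread("pics/scene5.png")[130:300,200:400];b=cv2.imread("pics/wrist5.png")[160:330,220:420];cv2.imwrite("pics/5c.png",np.hstack([cv2.resize(x,None,fx=2,fy=2) for x in (a,b)]))
E
```

```text
clock: 4.5
position: [0.5462, -0.0467, 0.0672]
ee_rot: [0.998, 0.063, 0.0, 0.0]
ft_force: [0.9, -0.5, 0.1]
grip_width: 0.001
```

View pics/5c.png

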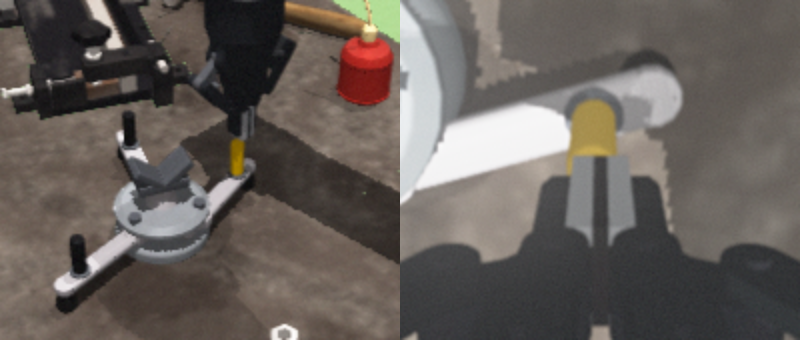

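```bash
python3 - <<'E'
from h import *
o=manip.get_obs();print(o["position"],o["ee_rot"])
Rm=R.from_quat(o["ee_rot"]).as_matrix()
def pr(n,X):
    i=manip.camera_info(n)
    if n=="wrist":
        T=np.eye(4);T[:3,:3]=Rm;T[:3,3]=o["position"];C=np.linalg.inv(T@i["mount"])
    else: C=i["camera_from_world"]
    x=i["K"]@(C@np.r_[X,1])[:3];return (x[:2]/x[2]).round(1)
off={"scene":(200,130),"wrist":(220,160)}
for n in off:
  for lab,X in dict(tip=o["position"]+Rm@[0,0,.022],tip0=o["position"]+Rm@[0,0,.0],ptop=[.549,-.044,.072],pbot=[.549,-.044,.033]).items():
    q=pr(n,np.array(X));print(n,lab,q,(q-off[n])*2)
E
python3 - <<'E'
import cv2,numpy as np
a=cv2.imread("pics/scene5.png")[170:230,290:350];cv2.imwrite("pics/5d.png",cv2.resize(a,None,fx=9,fy=9,interpolation=cv2.INTER_CUBIC))
E
```

```text
[ 0.54600292 -0.04690952  0.06722408] [ 9.97948438e-01  6.40222228e-02 -1.37385984e-04  2.24149249e-04]
scene tip [319.8 210.8] [239.6 161.6]
scene tip0 [320.  202.4] [240.  144.8]
scene ptop [318.  200.3] [236.  140.6]
scene pbot [317.7 215.1] [235.4 170.2]
wrist tip [319.1 229.5] [198.2 139. ]
wrist tip0 [319.  244.8] [198.  169.6]
wrist ptop [314.2 242.8] [188.4 165.6]
wrist pbot [315.2 217.5] [190.4 115. ]
```

View pics/5d.png

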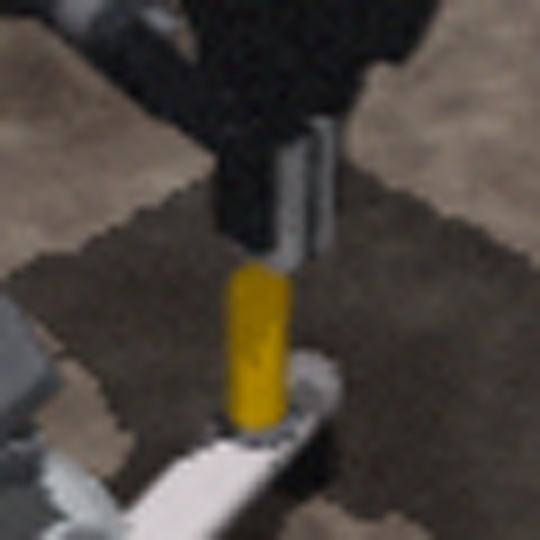

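```bash
python3 -m crank '[[-1,[0.066,-0.013,0],[0,0,-0.089]],[-1,[0.066,-0.013,0],[0,0,-0.089]],[-1,[0.066,-0.013,0],[0,0,-0.089]],[-1,[0.066,-0.013,0],[0,0,-0.089]],[-1,[0.24,0,0],[0,0,0]]]'
python3 -m crank '[[-1,[0,0,0],[0,0,0]],[-1,[0,0,0.12],[0,0,0]],[-1,[0,0,0.12],[0,0,0]],[-1,[0,0,0],[0,0,0]],[-1,[0,0,0],[0,0,0]]]'
python3 - <<'E'
from h import *
o=manip.get_obs();print(o["position"],o["ee_rot"])
for n in("wrist","scene"): cv2.imwrite(f"pics/{n}6.png",manip.camera(n))
a=cv2.imread("pics/scene6.png")[130:260,230:380];b=cv2.imread("pics/wrist6.png")[160:290,230:380];cv2.imwrite("pics/6c.png",np.vstack([np.hstack([cv2.resize(x,None,fx=2.6,fy=2.6,interpolation=cv2.INTER_CUBIC) for x in (a,b)])]))
E
```

```text
clock: 5.1
position: [0.5833, -0.0307, 0.0672]
ee_rot: [0.979, 0.205, -0.0, 0.0]
ft_force: [0.7, -0.7, 0.3]
grip_width: -0.004
clock: 5.6
position: [0.583, -0.0302, 0.0475]
ee_rot: [0.979, 0.203, -0.001, -0.0]
ft_force: [0.7, 0.2, 0.5]
grip_width: -0.001
[ 0.5829807  -0.03024807  0.04750458] [ 9.79149391e-01  2.03140809e-01 -5.28868459e-04 -4.20042026e-05]
```

View pics/6c.png

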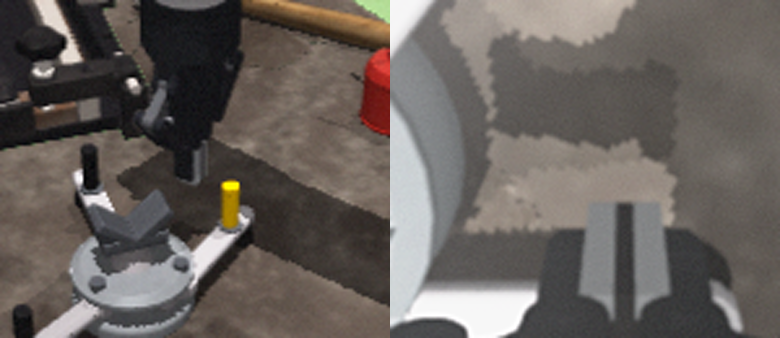

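```bash
python3 - <<'E'
from h import *
i=manip.camera_info("scene")
for z in(.02,.03,.04,.05,.06,.07,.08):
    for X in([.583,-.030,z],[.583+.01,-.030+.004,z],[.573,-.034,z]):
        x=i["K"]@(i["camera_from_world"]@np.r_[X,1])[:3];print(z,(x[:2]/x[2]).round(1),end=' ')
    print()
E
python3 - <<'E'
import cv2,numpy as np
a=cv2.imread("pics/scene6.png")[160:230,280:350];cv2.imwrite("pics/6d.png",cv2.resize(a,None,fx=8,fy=8,interpolation=cv2.INTER_CUBIC))
E
```

```text
0.02 [302.9 213.9] 0.02 [298.7 212.2] 0.02 [307.2 215.7] 
0.03 [302.9 210.3] 0.03 [298.7 208.5] 0.03 [307.2 212. ] 
0.04 [302.9 206.6] 0.04 [298.7 204.8] 0.04 [307.2 208.3] 
0.05 [302.9 202.8] 0.05 [298.7 201.1] 0.05 [307.2 204.6] 
0.06 [302.9 199.1] 0.06 [298.6 197.4] 0.06 [307.2 200.8] 
0.07 [302.9 195.3] 0.07 [298.6 193.5] 0.07 [307.3 197. ] 
0.08 [302.9 191.4] 0.08 [298.6 189.7] 0.08 [307.3 193.1]
```

View pics/6d.png

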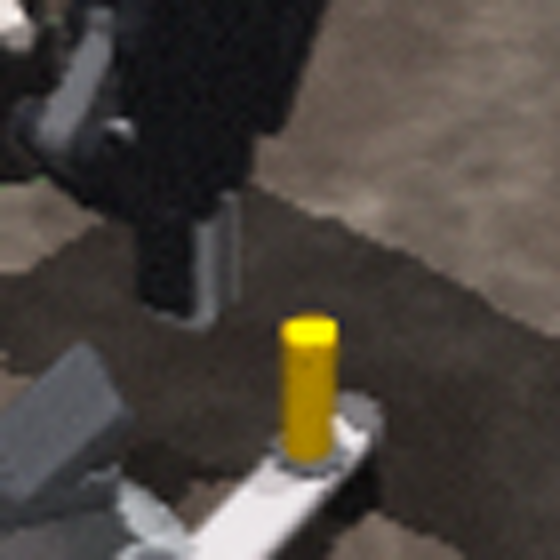

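```bash
python3 -m crank '[[-1,[0,0.02,0.08],[0,0,0]],[-1,[0,0,0.08],[0,0,0]],[-1,[-0.1,0,0],[0,0,0]],[-1,[-0.07,0,0],[0,0,0]],[-1,[0,0,0],[0,0,0]]]'
python3 - <<'E'
from h import *
o=manip.get_obs();print(o["position"],o["ee_rot"])
for n in("wrist","scene"): cv2.imwrite(f"pics/{n}7.png",manip.camera(n))
a=cv2.imread("pics/scene7.png")[140:240,260:370];b=cv2.imread("pics/wrist7.png")[180:280,260:370];cv2.imwrite("pics/7c.png",np.vstack([np.hstack([cv2.resize(x,None,fx=3.6,fy=3.6,interpolation=cv2.INTER_CUBIC) for x in (a,b)])]))
E
```

```text
clock: 6.2
position: [0.5709, -0.0376, 0.0352]
ee_rot: [0.979, 0.203, -0.0, 0.0]
ft_force: [-0.8, -1.0, 0.1]
grip_width: -0.001
[ 0.57091138 -0.03757386  0.03521727] [ 9.79210650e-01  2.02845630e-01 -2.92058336e-04  2.59103108e-04]
```

View pics/7c.png

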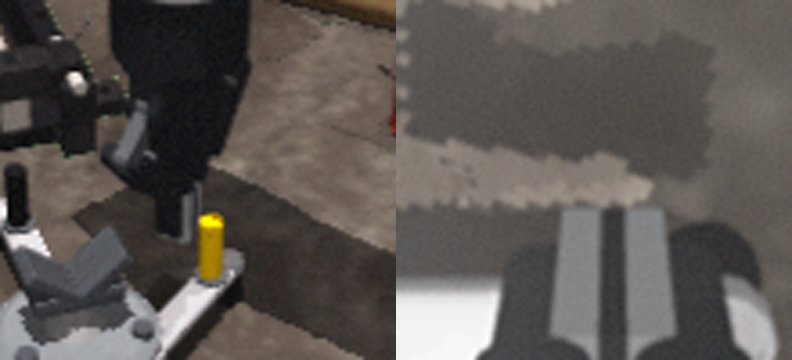

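```bash
python3 -m crank '[[-1,[-0.06,-0.03,0],[0,0,0]],[-1,[-0.066,0.013,0],[0,0,0.089]],[-1,[-0.066,0.013,0],[0,0,0.089]],[-1,[-0.066,0.013,0],[0,0,0.089]],[-1,[-0.066,0.013,0],[0,0,0.089]]]'
python3 - <<'E'
from h import *
o=manip.get_obs();print(o["position"],o["ee_rot"])
for n in("wrist","scene"): cv2.imwrite(f"pics/{n}8.png",manip.camera(n))
a=cv2.imread("pics/scene8.png")[140:240,260:370];b=cv2.imread("pics/wrist8.png")[180:280,260:370];cv2.imwrite("pics/8c.png",np.vstack([np.hstack([cv2.resize(x,None,fx=3.6,fy=3.6,interpolation=cv2.INTER_CUBIC) for x in (a,b)])]))
E
```

```text
clock: 6.8
position: [0.5475, -0.0468, 0.0354]
ee_rot: [0.998, 0.063, 0.0, 0.0]
ft_force: [2.0, 0.7, 0.2]
grip_width: 0.002
[ 0.54746417 -0.04679805  0.03539288] [9.97989245e-01 6.33825001e-02 3.54234269e-04 3.06223448e-05]
```

View pics/8c.png

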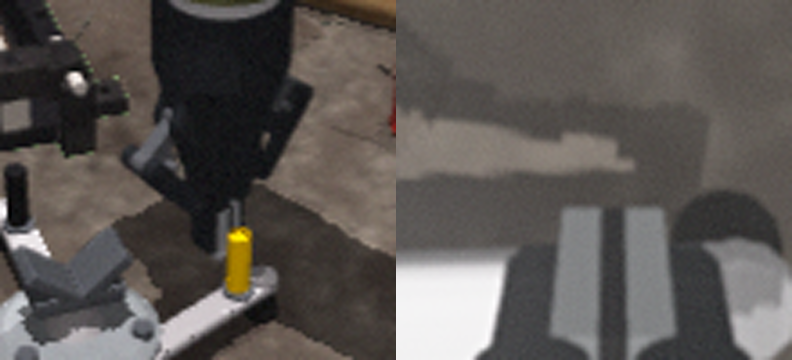

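```bash
python3 -m crank '[[-1,[-0.066,0.013,0],[0,0,0.089]],[-1,[-0.066,0.013,0],[0,0,0.089]],[-1,[-0.066,0.013,0],[0,0,0.089]],[-1,[-0.066,0.013,0],[0,0,0.089]],[-1,[-0.066,0.013,0],[0,0,0.089]]]'
python3 - <<'E'
from h import *
o=manip.get_obs();d=R.from_quat(o["ee_rot"]).inv().apply(o["position"]-[.519,.0248,.03]);print(d,R.from_quat(o["ee_rot"]).apply([1,0,0]))
for n in("wrist","scene"): cv2.imwrite(f"pics/{n}9.png",manip.camera(n))
a=cv2.imread("pics/scene9.png")[140:250,260:370];b=cv2.imread("pics/wrist9.png")[180:290,260:370];cv2.imwrite("pics/9c.png",np.vstack([np.hstack([cv2.resize(x,None,fx=3.6,fy=3.6,interpolation=cv2.INTER_CUBIC) for x in (a,b)])]))
E
```

```text
clock: 7.4
position: [0.5214, -0.0517, 0.0354]
ee_rot: [0.994, -0.11, 0.0, 0.0]
ft_force: [1.1, -1.8, -0.3]
grip_width: 0.003
[ 0.01907564  0.07415848 -0.00538216] [ 9.75815507e-01 -2.18594509e-01  7.32940957e-04]
```

View pics/9c.png

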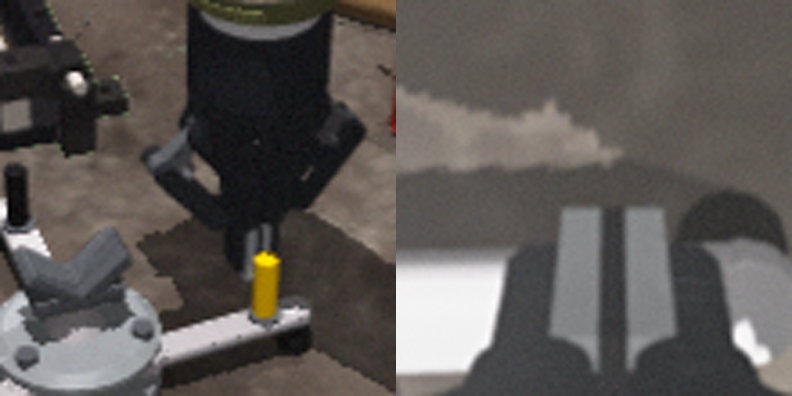

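```bash
python3 -m crank '[[-1,[-0.066,0.013,0],[0,0,0.089]],[-1,[-0.066,0.013,0],[0,0,0.089]],[-1,[-0.066,0.013,0],[0,0,0.089]],[-1,[-0.066,0.013,0],[0,0,0.089]],[-1,[-0.066,0.013,0],[0,0,0.089]]]'
python3 -m crank '[[-1,[-0.05,0.01,0],[0,0,0.067]],[-1,[-0.05,0.01,0],[0,0,0.067]],[-1,[-0.05,0.01,0],[0,0,0.067]],[-1,[0,0,0],[0,0,0]],[-1,[0,0,0],[0,0,0]]]'
python3 - <<'E'
from h import *
o=manip.get_obs();d=R.from_quat(o["ee_rot"]).inv().apply(o["position"]-[.519,.0248,.03]);print(d,R.from_quat(o["ee_rot"]).as_euler("xyz",degrees=True))
for n in("wrist","scene"): cv2.imwrite(f"pics/{n}10.png",manip.camera(n))
a=cv2.imread("pics/scene10.png")[140:260,250:370];b=cv2.imread("pics/wrist10.png")[180:300,250:370];cv2.imwrite("pics/10c.png",np.vstack([np.hstack([cv2.resize(x,None,fx=3.3,fy=3.3,interpolation=cv2.INTER_CUBIC) for x in (a,b)])]))
E
```

```text
clock: 8.0
position: [0.4954, -0.0477, 0.0355]
ee_rot: [0.96, -0.281, 0.001, 0.0]
ft_force: [0.6, -1.2, -0.5]
grip_width: 0.0
clock: 8.5
position: [0.484, -0.0422, 0.0353]
ee_rot: [0.935, -0.354, 0.0, -0.0]
ft_force: [0.6, 0.8, -0.1]
grip_width: -0.004
[ 0.01810157  0.07334328 -0.00528808] [-1.79992084e+02 -1.42712512e-02 -4.14547853e+01]
```

View pics/10c.png

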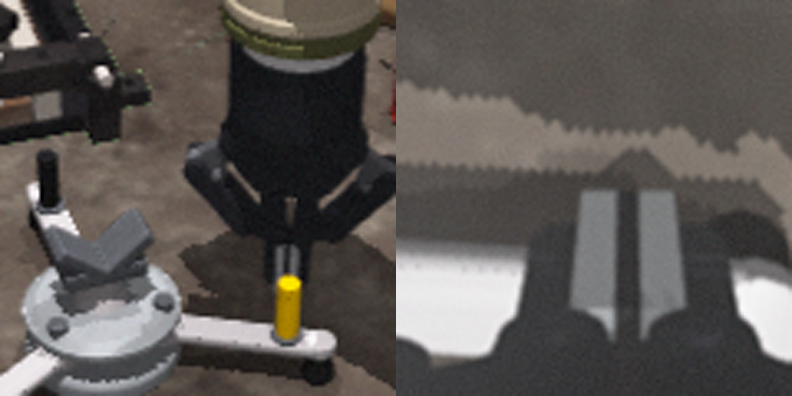

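```bash
python3 -m crank '[[-1,[-0.03,0.006,0],[0,0,0.04]],[-1,[-0.03,0.006,0],[0,0,0.04]],[-1,[0,0,0],[0,0,0]],[-1,[0,0,0],[0,0,0]],[-1,[0,0,0],[0,0,0]]]'
python3 - <<'E'
from h import *
o=manip.get_obs();d=R.from_quat(o["ee_rot"]).inv().apply(o["position"]-[.519,.0248,.03]);print(d,R.from_quat(o["ee_rot"]).as_euler("xyz",degrees=True))
E
```

```text
clock: 9.1
position: [0.4797, -0.0399, 0.0352]
ee_rot: [0.923, -0.384, 0.0, 0.0]
ft_force: [-0.8, 1.0, 2.0]
grip_width: -0.001
[ 0.01821702  0.07347347 -0.00521673] [-1.79996548e+02 -9.29116652e-03 -4.52118600e+01]
```

```bash
python3 -m crank '[[-1,[-0.03,0.006,0],[0,0,0]],[-1,[-0.03,0,0],[0,0,0]],[-1,[0,0,0],[0,0,0]],[-1,[0,0,0],[0,0,0]],[-1,[0,0,0],[0,0,0]]]'
python3 - <<'E'
from h import *
o=manip.get_obs();d=R.from_quat(o["ee_rot"]).inv().apply(o["position"]-[.519,.0248,.03]);print(d)
for n in("wrist","scene"): cv2.imwrite(f"pics/{n}11.png",manip.camera(n))
a=cv2.imread("pics/scene11.png")[140:260,250:370];b=cv2.imread("pics/wrist11.png")[180:300,250:370];cv2.imwrite("pics/11c.png",np.vstack([np.hstack([cv2.resize(x,None,fx=3.3,fy=3.3,interpolation=cv2.INTER_CUBIC) for x in (a,b)])]))
E
```

```text
clock: 9.6
position: [0.4786, -0.0391, 0.0358]
ee_rot: [0.923, -0.385, 0.003, -0.0]
ft_force: [13.0, -8.6, -10.5]
grip_width: -0.001
[ 0.01707493  0.07359466 -0.0059467 ]
```

View pics/11c.png

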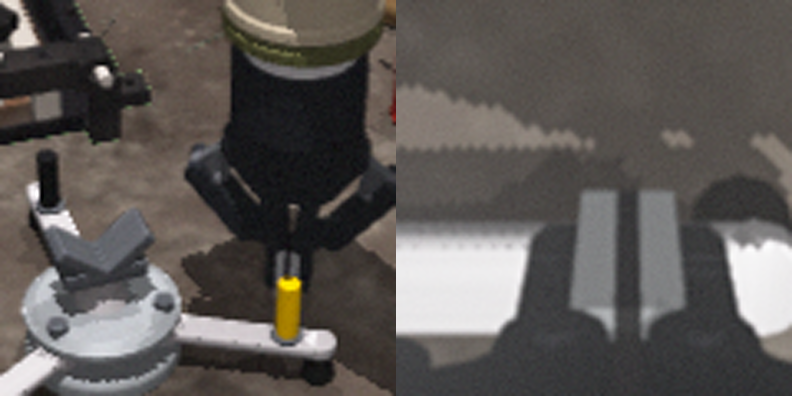

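```bash
python3 -m crank '[[-1,[0.1,0,0],[0,0,0]],[-1,[0.2,0,0],[0,0,0]],[-1,[0.2,0,0],[0,0,0]],[-1,[0,0,-0.4],[0,0,0]],[-1,[0,0,-0.4],[0,0,0]]]'
python3 -m crank '[[-1,[0,0,-0.5],[0,0,0]],[-1,[0,0.4,-0.5],[0,0,0]],[-1,[0,0.5,-0.2],[0,0,0]],[-1,[0,0.5,0],[0,0,0]],[-1,[0,0.5,0],[0,0,0]]]'
python3 -m crank '[[-1,[0,0.4,0],[0,0,0]],[-1,[0,0.2,0],[0,0,0]],[-1,[0,0,0],[0,0,0]],[-1,[0,0,0],[0,0,0]],[-1,[0,0,0],[0,0,0]]]'
python3 - <<'E'
from h import *
for n in("top","scene"): cv2.imwrite(f"pics/{n}12.png",manip.camera(n))
a=cv2.imread("pics/scene12.png")[150:300,210:400];b=cv2.imread("pics/top12.png")[150:300,190:340];cv2.imwrite("pics/12c.png",np.hstack([cv2.resize(x,(400,400),interpolation=cv2.INTER_CUBIC) for x in (a,b)]))
E
```

```text
clock: 10.2
position: [0.5037, -0.0658, 0.0992]
ee_rot: [0.923, -0.385, -0.001, 0.0]
ft_force: [0.6, 0.9, 0.5]
grip_width: 0.0
clock: 10.7
position: [0.3958, -0.1731, 0.1951]
ee_rot: [0.923, -0.385, 0.001, -0.0]
ft_force: [-0.3, -0.8, -0.5]
grip_width: -0.003
clock: 11.2
position: [0.3632, -0.2047, 0.1943]
ee_rot: [0.923, -0.384, 0.0, -0.0]
ft_force: [-0.1, -1.2, -0.0]
grip_width: 0.002
```

View pics/12c.png

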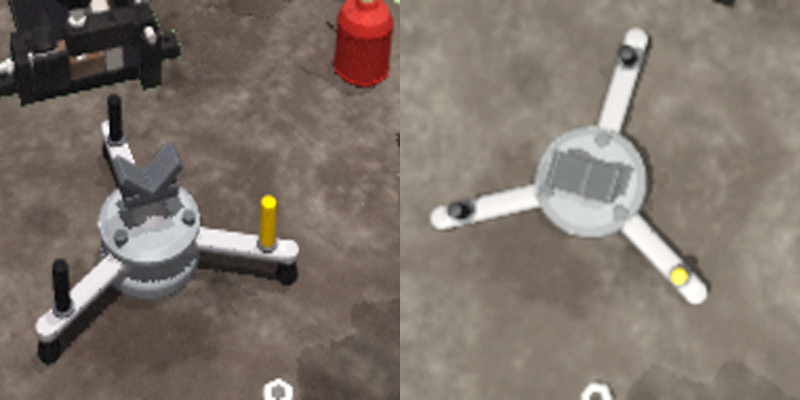

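View pics/scene12.png

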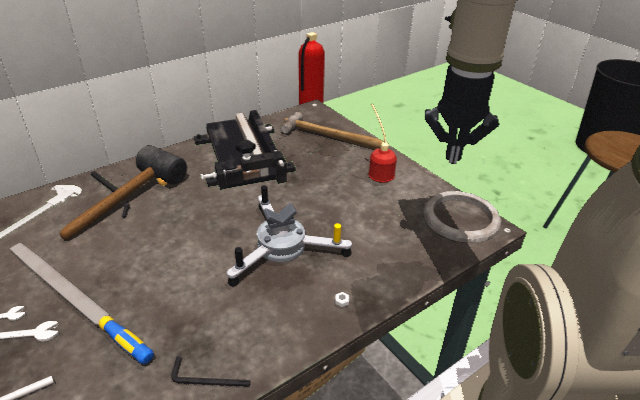

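Run:
```python
from h import *
p=w("top",190+280.5*.375-.3,150+276.5*.375-.3,.072);f=w("top",190+296*.375-.3,150+292*.375-.3,.03)
hub=np.array([.5433,.0499]);h=np.array([.519,.0248])
a=lambda d:np.degrees(np.arctan2(d[1],d[0]))
print(p,f,a(p[:2]-h),a(f[:2]-h),a(h-hub),a(p[:2]-hub),np.linalg.norm(p[:2]-hub))
manip.hand_in()
```

```text
[ 0.46391325 -0.02988754  0.072     ] [ 0.45018261 -0.04273492  0.03      ] -135.20836276785118 -135.53888333948663 -134.07221422553832 -134.85573297640502 0.11255357322410699
the job is handed in; nothing more can be done
```

The leg with the yellow peg is swung out, seated in its end position, and released, and I've handed the job in. I pushed it clockwise round its hinge with the closed fingertips, backed straight off, rose and moved clear. The run finished at about 11.3 s of the 32 s allowed.

- **Seating:** at the end the leg met a hard stop, and a push of about 15 N did not move it further.
- **Final angle:** after I let go, the leg measured about −135.2° by the peg and −135.5° by the foot. The straight-out direction from the hub's centre measured about −134 to −135°, so the two agree to about 1°. The peg is 112.6 mm from the hub's centre, against the 113 mm it should be.
- **Oil can and surroundings:** the oil can stands where it was in the before and after pictures, and nothing else appears to have moved. The last wrist force reading was about 1 N, with nothing touching the arm.

**Disagreements:**
- The first push passed above the peg without touching it. In the images the closed fingertips stood about 10 mm behind the TCP, not the stated 22 mm ahead, so I lowered the tool by about 32 mm and tried again.
- One early wrist camera reading of the peg was about 10 mm off, because the arm was still settling. I did not use it.

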